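# Weigh two dye pots, dock the fuller one

### The job

Find out which of the two dye pots is fuller: set them gently on opposite pans of the balance, let go of both and let the beam tip. Then put the heavier pot into the filling bay between the blue rails, slide it in until it meets the red tip of the stop, press it firmly home with about 10 N for half a second (never ram it: 20 N is too much) and leave it there, touching the tip. Leave the lighter pot standing on its pan and do not disturb the other things on the table.

Things in the scene. Friction and masses are not known exactly. Their poses are not given: they have to be found in the camera images.
- pot_1: One of two sealed dye-paste pots that look exactly alike (white plastic cylinder with a yellow band and a black lid), 52 mm diameter, 70 mm high, straight-sided, 0.23 to 0.45 kg; one is fuller, so at least 70 g heavier, but which is not known. The filling can shift 2 or 3 mm inside. Origin: centre of its underside, z up. Starts standing on the table.
- pot_2: One of two sealed dye-paste pots that look exactly alike (white plastic cylinder with a yellow band and a black lid), 52 mm diameter, 70 mm high, straight-sided, 0.23 to 0.45 kg; one is fuller, so at least 70 g heavier, but which is not known. The filling can shift 2 or 3 mm inside. Origin: centre of its underside, z up. Starts standing on the table.
- pan_p_top (a point): Centre of the upper face of the pan at the balance's +y end, z up. Round steel pan, 104 mm diameter, rim 4 mm high (nothing collides with it). It stays level: 77 mm above the table when empty, 60 mm at its lower stop, 94 mm at its upper. Empty, it yields to a fraction of a newton; let go on it, one pot sinks it, damped, at 0.1 m/s. Its rubber mount gives 0.6 mm/N, 10 mm at most.
- pan_q_top (a point): Centre of the upper face of the other, identical pan, at the -y end of the balance, 280 mm from the first.
- beam (a joint): Tilt of the balance beam, rad: 0 level (empty), stops at about +0.12 and -0.12. Positive: pan_p up and pan_q down (the heavier load is on pan_q); negative: pan_p down. Damped: takes 1 to 3 s to tip after both pots are let go.
- balance: Equal-arm balance, fixed: green base 100 x 320 mm, 18 mm high, beam along its y axis, pans at y = +140 mm (pan_p) and -140 mm (pan_q). Origin: underside centre, on the table. The 40 mm wide post, dial and pointer midway between the pans reach 98 mm above the table. Delicate: it must never feel more than 18 N from a pot or the robot.
- bay: Filling bay, fixed: floor plate with its top 6 mm above the table between two blue rails. Origin: on the table, centre line, at the mouth; pots slide in along its +x. Rails: x = 5 to 160 mm, 60 mm apart inside, tops 31 mm above the table, flared ends out to x = -13 mm; plate from x = -20 mm. A pot can be set down from above between the rails with its centre at x = 10 to 40 mm, clear of the stop.
- stop: Stop at the bay's far end: fixed dark block 50 mm high, near face at x = 180 mm of the bay (origin: bottom centre of that face, axes as the bay). A screw with a 24 mm red tip points at the mouth, 30 mm above the table. It sticks out 38 to 73 mm, set anew each time and not reported: find it by feel. The tip yields 5 mm to under 1 N, then is solid; it cannot push a standing pot back.
- tape: Bystander: cardboard roll of tape lying flat, 72 mm diameter, 24 mm high. Origin: underside centre.
- beaker: Bystander: glass beaker, 70 mm diameter, 85 mm high. Origin: underside centre.
- bottle: Bystander: green bottle, 50 mm diameter, 130 mm high. Origin: underside centre.
Things that resemble listed ones, but are neither listed nor needed, are in the scene too. Leave any green look-alike of the pot_1 alone. Leave any orange look-alike of the pot_2 alone.

How it is judged:
By the outcome, as a careful person would: the job done as asked, in the order asked, and still so for the second after the job is handed in, with the robot touching nothing.
It also fails if it takes over 72 s, if anything falls off the work surface, if the arm or the gripper's body presses on something with over 40 N, if the wrist force passes 120 N, or if a joint passes its speed limit or range.

### The arm

A 7-joint arm with a two-finger parallel gripper is mounted at the origin on the work surface. World frame = base frame: x ahead of the robot, y to its left, z up, the work surface at z = 0. Lengths are in mm, angles in rad, forces in N, time in s.
With the tool pointing down it reaches from about 400 to 875 mm from the base axis. Payload 19.3 kg.
Tool frame: the origin (TCP) lies at the very end of the fingers, on their centre line; the grasp point (between the pads) lies 19 mm behind it (grip_point_offset is the z of the grasp point in the tool frame, in mm); z points along the fingers, x is the direction in which the jaws open and shut, and the axes are right-handed (so a half turn about z gives the same grasp; the last joint's range is limited). The gripper opens to 85 mm and grips with 20 to 120 N. Pads are 22 mm wide; open, the fingers measure 114 mm over their backs; the gripper's body (76 mm by 85 mm) begins 54 mm behind the grasp point. The pads swing forward as they close: fully open they stand 13 mm farther back than shut.
Start: joints at [1.034, 0.521, -0.036, 1.599, 0.021, 1.021, -0.113], TCP at [281.241, -558.137, 193.091] pointing down, gripper open.
Joint ranges: [-2.91, 2.91], [-0.3, 2.13], [-1.5, 1.42], [0.17, 2.43], [-1.26, 4.41], [0.16, 1.93], [-2.52, 2.52]. Speed limits (rad/s): [1.89, 1.89, 2.39, 2.39, 3.01, 3.01, 3.01].

### API

Orientations are given as a 3x3 rotation matrix whose columns are the frame's x, y, z axes.
In Python, from workcell import movep, movel, goto_joints, open_gripper, clamp, wait, inverse_kinematics, read_state, camera, PlanningError, finish_job, grip_point_offset gives the robot as it stands. Calls block until the motion is done:
- movep(position, orientation): joint-space move of the TCP to a pose.
- movel(position, frame=None, max_speed=150, guard=None): straight line of the TCP; frame=None keeps the orientation; max_speed is the mean speed in mm/s. With guard (N) it stops when the force on the tool has changed by that much, and returns True; else False.
- goto_joints(angles): joint-space move.
- open_gripper() and clamp(): open the fingers fully, or close them until they stop; the grip force is fixed at half the most.
- wait(seconds).
- inverse_kinematics(position, orientation): joint angles nearest the present ones, or None.
- read_state(): the state.
- camera(name): name is "side" or "top" or "wrist"; returns a dict with "image" (420x560x3 uint8, blue, green, red), "range_z" (420x560 float32, mm along the optical axis (not along the pixel's ray), 0 where there is no reading), "fx", "fy", "cx", "cy" (pixels), "cam_to_world" (4x4, takes a point from camera to world coordinates). Camera axes: x right, y up, looking along -z (the intrinsics and any distortion apply to the point x, -y, -z); pixel columns grow to the right and rows downward; lengths in mm; the calibration is good to about 2 mm. The wrist camera is an equidistant fisheye: a pixel r from the principal point sees the ray r / f radians off the axis. A picture is of the moment at which its call begins.
A pose or a line that the arm cannot do raises PlanningError and nothing moves.
- finish_job(): hands the job in, once; it reports no verdict.
The state is a dict: "time": time; "qpos": joint angles; "qvel": joint speeds; "joint_efforts": joint torques, N m; "eef_pos": TCP position; "tool_rot": TCP orientation; "ft_force": force on the tool from outside, world axes, zero at the start; "torque": the same for the moment, N m; "finger_gap": finger opening in mm.
Only numpy, scipy, OpenCV 4.12 (cv2) and the standard library are available. Lean on these libraries where they do the work, as an engineer would, in place of code of your own. Each camera call takes 0.05 s, during which the arm holds its last target.

## Working session

There is one attempt and no reset: what is moved stays moved. The work goes in short steps, each a Python script; the robot and the scene stay as the last script left them, time stands still between calls to the robot, and variables do not carry over. Pictures are saved under pics/ and viewed, and the job is handed in when it is done.

```bash
ls; mkdir -p pics
cat > h.py <<'E'
import numpy as np, cv2
from workcell import *
def snap(name,fn):
    c=camera(name); cv2.imwrite('pics/'+fn+'.png',c['image']); 
    np.savez('pics/'+fn+'.npz',**{k:np.array(v) for k,v in c.items()}); return c
def load(fn): return dict(np.load('pics/'+fn+'.npz'))
def px(c,u,v,z=None):
    u=np.asarray(u,float);v=np.asarray(v,float)
    x=(u-c['cx'])/c['fx'];y=(v-c['cy'])/c['fy']
    T=np.array(c['cam_to_world'])
    d=np.stack([x,-y,-np.ones_like(x)],-1)@T[:3,:3].T; o=T[:3,3]
    if z is None:
        r=c['range_z'][np.round(v).astype(int),np.round(u).astype(int)]
        return o+d*r[...,None]
    return o+d*((z-o[2])/d[...,2])[...,None]
E
python3 - <<'E'
from h import *
for n in('top','side'):
    c=snap(n,n+'0'); print(n,c['fx'],c['cx'],c['cy'],np.round(c['cam_to_world'],3).tolist())
s=read_state();print(s['time'],s['ft_force'],s['finger_gap'],s['tool_rot'],grip_point_offset)
E
```

```text
pics
top 453.7252177529419 282.51667401103754 213.51240568070838 [[-0.007, 0.989, -0.148, 410.799], [-1.0, -0.004, 0.024, -18.989], [0.024, 0.148, 0.989, 1209.097], [0.0, 0.0, 0.0, 1.0]]
side 397.75065137819144 280.6803241851887 206.09524322197018 [[-0.973, 0.111, -0.201, 416.861], [-0.229, -0.504, 0.833, 716.506], [-0.009, 0.856, 0.516, 514.414], [0.0, 0.0, 0.0, 1.0]]
0.1 [-0.2068841   0.51254799 -0.30792718] 85.32287891434957 [[ 4.49997363e-01 -8.93029725e-01 -5.32373525e-04]
 [-8.93029327e-01 -4.49997669e-01  8.48264796e-04]
 [-9.97092522e-04  9.37082493e-05 -9.99999499e-01]] -18.700000000000003
```

View pics/top0.png

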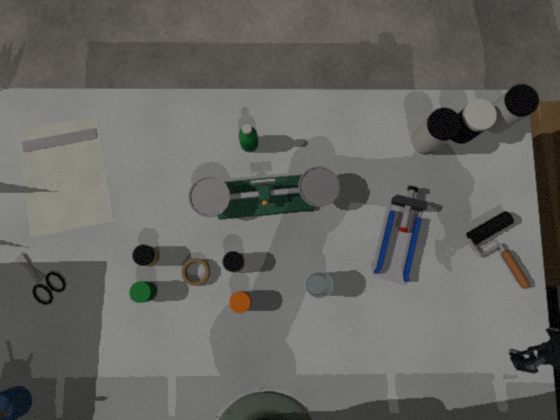

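View pics/side0.png

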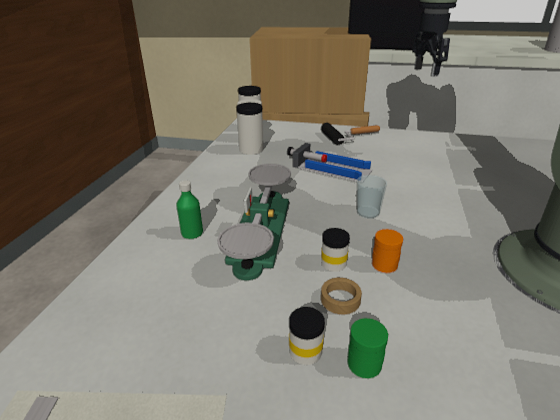

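The black-lidded pots are at top-view pixels (145,255) and (233,261), matching side-view (307,336) and (335,250). The green cylinder (143,292) and the orange one (240,302) are the look-alikes. The big canisters at the top right are the wrong size. I'll enlarge to confirm.

Run:
```python
from h import *
c=load('top0');im=c['image']
cv2.imwrite('pics/c1.png',cv2.resize(im[150:320,115:355],None,fx=3.3,fy=3.3,interpolation=cv2.INTER_CUBIC))
cv2.imwrite('pics/c2.png',cv2.resize(im[170:300,350:470],None,fx=4.6,fy=4.6,interpolation=cv2.INTER_CUBIC))
s=load('side0')['image']
cv2.imwrite('pics/c3.png',cv2.resize(s[210:390,210:420],None,fx=3.3,fy=3.3,interpolation=cv2.INTER_CUBIC))
```

```text
(no output)
```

View pics/c1.png

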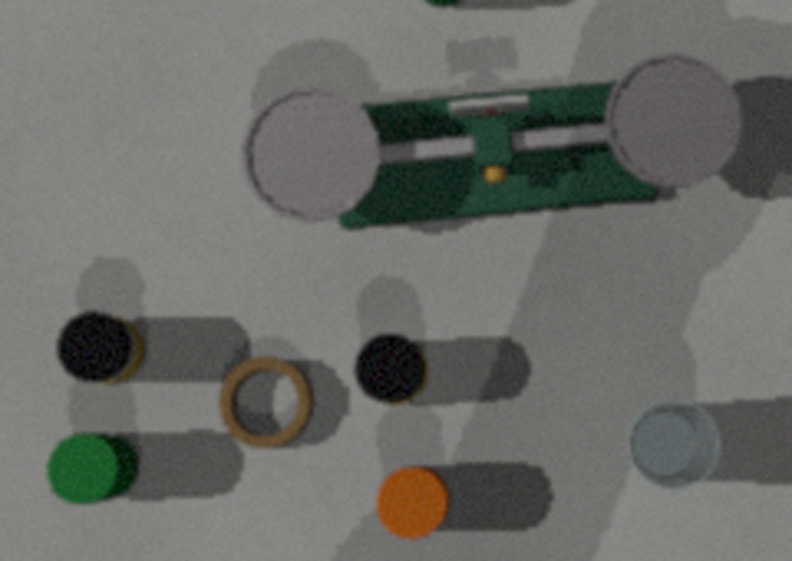

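View pics/c2.png

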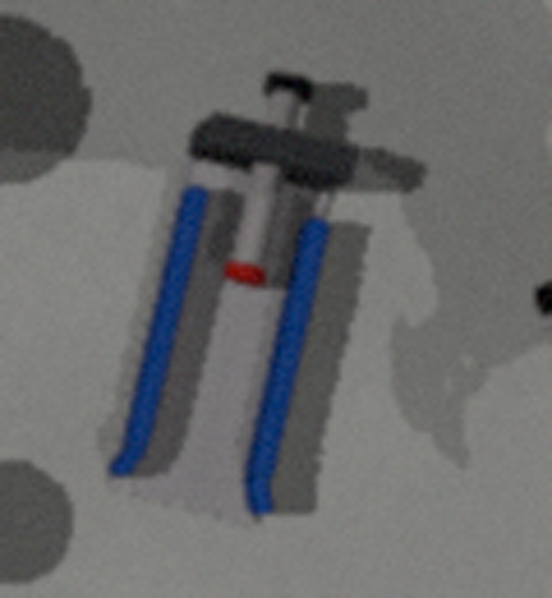

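View pics/c3.png

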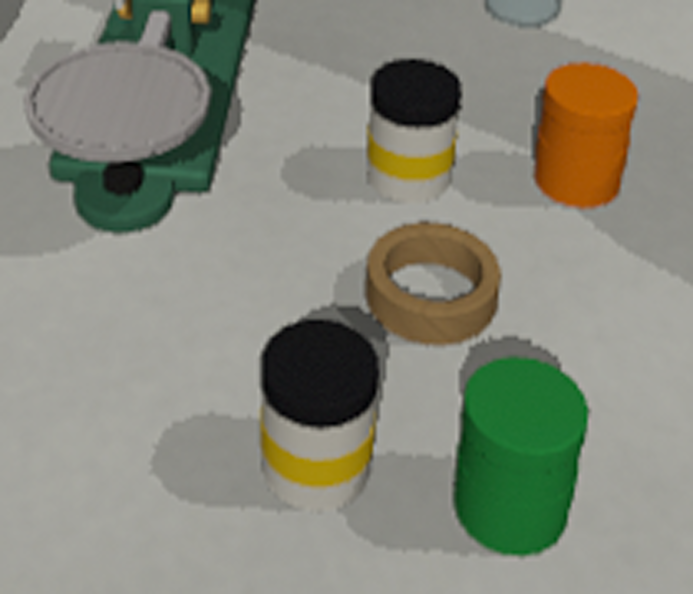

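Run:
```python
from h import *
c=load('top0');im=c['image'].astype(int)
V,U=np.mgrid[0:420,0:560]
P=px(c,U,V); ok=c['range_z']>0
def circ(u,v,r,z0,tol=5,lab=''):
    m=ok&((U-u)**2+(V-v)**2<r*r)&(abs(P[...,2]-z0)<tol)
    q=P[m]; (cx,cy),R=cv2.minEnclosingCircle(q[:,:2].astype(np.float32))
    z=np.median(q[:,2]); print(lab,'n',m.sum(),'mean',q.mean(0).round(1),'zmed',z.round(1),'enc',round(cx,1),round(cy,1),round(R,1),
     'bbox', q[:,:2].min(0).round(), q[:,:2].max(0).round())
circ(143.5,255.2,20,70,lab='potA'); circ(233.2,261.5,20,70,lab='potB')
circ(208.5,196.5,26,79,6,lab='panP'); circ(319,186.5,26,79,6,lab='panQ')
circ(143,292,20,70,8,lab='green'); circ(240,302,20,70,8,lab='orange')
circ(196,271,20,24,6,lab='tape'); circ(319,285,20,85,6,lab='beaker');circ(248,140,25,120,20,lab='bottle')
# table plane check
print('table',px(c,np.array([100,350,440]),np.array([300,130,300])).round(1).tolist())
# rails
B,G,R=im[...,0],im[...,1],im[...,2]
m=(B>90)&(B-R>60)&(U>360)&(U<440)&(V>190)&(V<290)
n,l,st,ce=cv2.connectedComponentsWithStats(m.astype(np.uint8))
for i in range(1,n):
    if st[i,4]>40:
        mm=l==i; q=px(c,U[mm],V[mm],31.)
        print('rail',st[i],'zdepth',np.median(P[mm][:,2]).round(1)); 
        # straight part
        s=q[(q[:,0]>np.percentile(q[:,0],20))]
        vx,vy,x0,y0=cv2.fitLine(s[:,:2].astype(np.float32),cv2.DIST_L2,0,.01,.01).ravel(); 
        print('line',np.arctan2(vy,vx)%np.pi,x0,y0,'ends',q[q[:,0].argmin()].round(1),q[q[:,0].argmax()].round(1))
m=(R>100)&(R-G>60)&(R-B>60)&(U>390)&(U<420)&(V>215)&(V<240)
print('tip',m.sum(),P[m].mean(0).round(1),P[m].min(0).round(1),P[m].max(0).round(1))
```

```text
potA n 354 mean [479.6 301.8  69.9] zmed 69.9 enc 479.5 302.4 26.8 bbox [454. 277.] [506. 328.]
potB n 351 mean [462.1  78.3  70.3] zmed 70.3 enc 462.2 78.5 26.7 bbox [438.  52.] [487. 105.]
panP n 1278 mean [625.4 139.6  77.1] zmed 76.8 enc 625.7 139.3 52.8 bbox [574.  88.] [677. 191.]
panQ n 1237 mean [ 651.  -139.2   77.2] zmed 77.0 enc 651.3 -139.1 52.7 bbox [ 599. -192.] [704. -87.]
green n 388 mean [389.  305.1  69.9] zmed 70.1 enc 388.9 305.7 26.7 bbox [364. 279.] [415. 332.]
orange n 372 mean [362.1  60.6  70.5] zmed 70.4 enc 362.1 60.7 26.6 bbox [338.  34.] [388.  86.]
tape n 299 mean [438.3 179.3  23.5] zmed 23.6 enc 438.3 179.6 35.8 bbox [404. 145.] [473. 215.]
beaker n 124 mean [ 401.3 -136.9   84.1] zmed 84.5 enc 403.5 -134.6 34.8 bbox [ 370. -168.] [ 436. -101.]
bottle n 103 mean [784.   41.7 123.7] zmed 128.3 enc 785.2 43.7 13.1 bbox [773.  31.] [798.  54.]
table [[366.8, 426.9, -0.6], [825.5, -237.9, 2.9], [359.6, -463.6, -0.5]]
rail [375 211  20  62 266] zdepth 30.1
line 2.8639946 529.6394 -320.63385 ends [ 433.5 -291.8   31. ] [ 593.2 -335.1   31. ]
rail [404 218  17  63 266] zdepth 30.0
line 2.8640893 508.81027 -389.46313 ends [ 412.4 -371.6   31. ] [ 574.2 -406.    31. ]
tip 20 [ 545.4 -359.9   38.9] [ 541.1 -367.9   30.6] [ 550.3 -353.8   44.5]
```

Run:
```python
from h import *
c=load('side0');im=c['image'].astype(int)
V,U=np.mgrid[0:420,0:560]
P=px(c,U,V); ok=c['range_z']>0
def fit(lab,x,y,r,z0,tol=4):
    m=ok&(np.hypot(P[...,0]-x,P[...,1]-y)<r)&(abs(P[...,2]-z0)<tol)
    q=P[m];(cx,cy),R=cv2.minEnclosingCircle(q[:,:2].astype(np.float32));print(lab,len(q),q.mean(0).round(1),round(cx,1),round(cy,1),round(R,1))
fit('A',479.5,302,36,70);fit('B',462,78.4,36,70);fit('P',625.5,139.5,60,77);fit('Q',651,-139,60,77)
o=np.array([432.7,-330.4]);a=-0.2776;d=np.array([np.cos(a),np.sin(a)]);n=np.array([-d[1],d[0]])
for nm in('side0','top0'):
    c=load(nm);im=c['image'].astype(int);P=px(c,U,V)
    L=np.stack([(P[...,:2]-o)@d,(P[...,:2]-o)@n,P[...,2]],-1)
    for s in(1,-1):
        m=(c['range_z']>0)&(abs(L[...,0]-82)<70)&(abs(L[...,1]-36*s)<14)&(abs(L[...,2]-31)<5)
        q=L[m];f=np.polyfit(q[:,0],q[:,1],1);print(nm,s,len(q),'lat',np.median(q[:,1]).round(1),'slope',f[0].round(4),'z',np.median(q[:,2]).round(1))
        m=(c['range_z']>0)&(abs(L[...,0]-75)<130)&(abs(L[...,1]-36*s)<12)&(abs(L[...,2]-31)<5)
        print('  x extent',np.percentile(L[m][:,0],[0,1,99,100]).round(1))
    m=(c['range_z']>0)&(abs(L[...,0]-190)<25)&(abs(L[...,1])<25)&(abs(L[...,2]-50)<4); print('stopblk x',np.percentile(L[m][:,0],[2,98]).round(1) if m.any() else None)
    B,G,R=[im[...,i] for i in range(3)]
    m=(R>90)&(R-G>50)&(R-B>50)&(abs(L[...,0]-120)<40)&(abs(L[...,1])<25);q=L[m];print('tip',len(q),q.min(0).round(1),np.median(q,0).round(1),q.max(0).round(1))
```

```text
A 786 [479.2 305.9  68.4] 480.2 304.7 27.6
B 359 [462.   82.2  68.1] 462.2 80.5 27.1
P 1508 [625.2 142.3  75.1] 625.0 141.4 53.8
Q 652 [ 651.7 -137.    75. ] 653.4 -137.6 55.3
side0 1 93 lat 37.9 slope 0.0038 z 27.8
  x extent [-12.1  -9.9 196.1 197.6]
side0 -1 83 lat -33.9 slope 0.007 z 27.6
  x extent [-12.2 -10.2 183.  183.8]
stopblk x [180.4 198.9]
tip 35 [110.7  -7.7  19.3] [114.5   6.6  32.3] [121.7  12.6  39.5]
top0 1 241 lat 34.5 slope 0.0061 z 30.1
  x extent [-12.7  -9.7 189.2 197. ]
top0 -1 244 lat -37.2 slope 0.0022 z 30.2
  x extent [-11.7  -9.5 181.3 182.3]
stopblk x [180.7 200. ]
tip 26 [111.4  -6.4  30.6] [116.8   3.1  39.4] [121.2   9.2  44.5]
```

```bash
cat >> h.py <<'E'
A=np.array([479.7,303.]);B=np.array([462.2,79.5]);PP=np.array([625.4,140.3]);PQ=np.array([652.,-138.3])
BO=np.array([432.7,-330.4]);ba=-0.274;bd=np.array([np.cos(ba),np.sin(ba)]);bn=np.array([-bd[1],bd[0]])
def R(ang):
    x=np.array([np.cos(ang),np.sin(ang),0]);z=np.array([0,0,-1.]);return np.column_stack([x,np.cross(z,x),z])
def p3(xy,z): return [float(xy[0]),float(xy[1]),float(z)]
def st(l=''):
    s=read_state();print(l,'t%.2f'%s['time'],'pos',np.round(s['eef_pos'],1),'F',np.round(s['ft_force'],2),'gap%.1f'%s['finger_gap']);return s
E
python3 - <<'E'
from h import *
for n,xy,angs in(('A',A,[-1.57,1.57,-1.2]),('B',B,[-2.09,1.05]),('P',PP,[-1.57,-1.2,-2]),('Q',PQ,[-2.09,-1.57,1.05,-1]),('bay',BO+25*bd,[ba+1.571,ba-1.571])):
    for a in angs:
        q=inverse_kinematics(p3(xy,150),R(a));print(n,a,None if q is None else np.round(q,2))
E
```

```text
A -1.57 [-0.94  0.51  0.38  1.81 -0.24  0.86 -2.01]
A 1.57 [ 0.12  0.8  -1.26  1.76  0.82  1.22  0.21]
A -1.2 [-0.18  0.56 -0.69  1.77  0.42  0.96 -2.24]
B -2.09 [-0.12  0.34 -0.22  2.03  0.11  0.78 -2.49]
B 1.05 [ 0.32  0.43 -0.79  2.01  0.4   0.86  0.36]
P -1.57 [-0.15  0.6  -0.25  1.59  0.17  0.98 -2.02]
P -1.2 [-0.09  0.61 -0.33  1.58  0.23  0.99 -1.7 ]
P -2 [-0.22  0.59 -0.14  1.59  0.09  0.96 -2.39]
Q -2.09 [ 0.06  0.63  0.09  1.53 -0.07  0.98 -1.92]
Q -1.57 [ 0.15  0.63 -0.05  1.52  0.03  0.99 -1.48]
Q 1.05 [ 0.5   0.7  -0.61  1.5   0.43  1.08  0.84]
Q -1 [ 0.21  0.63 -0.15  1.52  0.1   1.   -0.96]
bay 1.297 [ 0.98  0.55 -0.64  1.77  0.39  0.95  1.48]
bay -1.845 [ 0.47  0.48  0.08  1.8  -0.05  0.86 -1.27]
```

Run:
```python
from h import *
goto_joints([-0.63,0.48,0,1.8,0,0.86,1.01]); st()
movep(p3(A,130),R(1.5708)); s=st('above A'); print(np.round(s['qpos'],2))
snap('wrist','w1'); snap('top','t1')
```

```text
t3.15 pos [491.4 284.  150.1] F [-0.37 -0.29 -0.09] gap85.2
above A t3.40 pos [478.9 303.2 129.2] F [ 0.04 -1.03  0.95] gap85.6
[-0.68  0.51  0.01  1.82 -0.01  0.82  0.91]
```

View pics/w1.png

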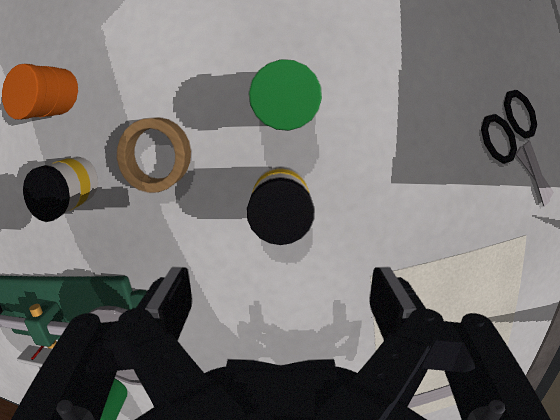

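View pics/t1.png

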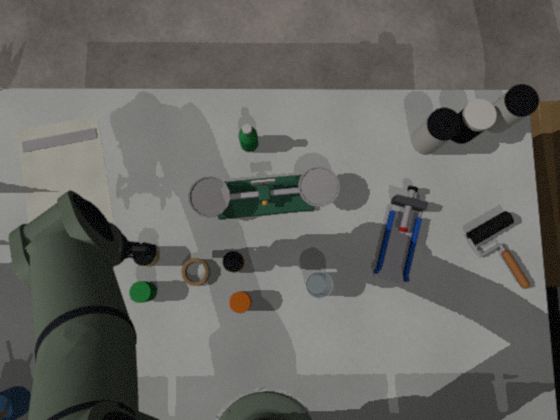

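Over the pot, the lid at (281,210) in the wrist view is centred between the fingertips (180 to 380). I'm picking it up.

Run:
```python
from h import *
g=movel(p3(A,32),max_speed=150,guard=8); st('down %s'%g)
clamp(); st('clamped')
movel(p3(A,40),max_speed=60); wait(0.2); s=st('lifted')
movel(p3(A,150),max_speed=200); st()
snap('side','s2')
q=inverse_kinematics(p3(PP,135),R(1.5708)); print(np.round(q,2))
q=inverse_kinematics(p3(PP,135),R(1.0)); print(np.round(q,2))
```

```text
down False t4.30 pos [480.3 303.2  32.8] F [-0.13 -0.28  0.94] gap85.6
clamped t5.07 pos [479.7 303.   31.9] F [0.03 0.19 0.46] gap0.1
lifted t5.55 pos [479.6 303.   39.9] F [-1.14  0.7  -0.5 ] gap0.1
 t6.25 pos [479.2 302.7 149.1] F [-0.63  0.17 -0.03] gap0.2
[-0.34  0.61  0.04  1.61 -0.03  0.92  1.28]
[-0.43  0.62  0.18  1.62 -0.13  0.92  0.8 ]
```

View pics/s2.png

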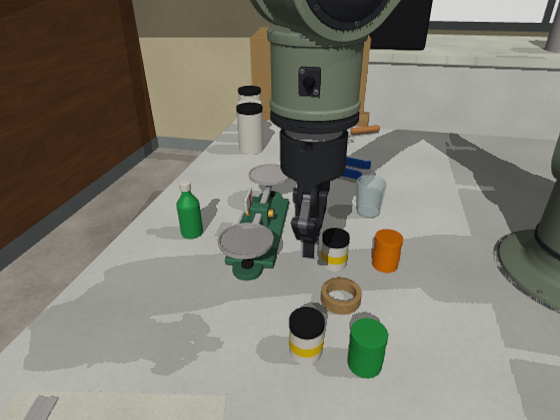

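The grasp missed: gap 0, and the pot still stands at (307,336) in the side view. I'll work out where the tool really is.

Run:
```python
from h import *
def proj(c,p):
    T=c['cam_to_world'];q=np.linalg.inv(T)@np.r_[p,1];x,y,z=q[0],-q[1],-q[2]
    return x/z*c['fx']+c['cx'],y/z*c['fy']+c['cy'],z
def projf(c,p):
    T=c['cam_to_world'];q=np.linalg.inv(T)@np.r_[p,1];x,y,z=q[0],-q[1],-q[2]
    th=np.arctan2(np.hypot(x,y),z);r=th/np.hypot(x,y)
    return x*r*c['fx']+c['cx'],y*r*c['fy']+c['cy']
s=load('side0');print('side TCP',proj(s,[479.2,302.7,149]),'A lid',proj(s,[*A,70]),'A bot',proj(s,[*A,0]))
w=load('w1');print(w['cam_to_world'].round(2).tolist(),w['fx'],w['cx'],w['cy']);print('wrist: TCP',projf(w,[478.9,303.2,129.2]),'lid',projf(w,[*A,70]),'green',projf(w,[389,305,70]))
for nm in['top0','side0']: 
    c=load(nm); T=c['cam_to_world']; print(proj(c,[281.2,-558.1,193.1]))
s2=load('s2');P=px(s2,np.array([307,310,312,305]),np.array([252,245,235,215]));print(P.round(1))
s0=load('side0');P=px(s0,np.array([434,420,436,432]),np.array([72,66,66,50]));print(P.round(1))
st()
```

```text
side TCP (np.float64(308.0243099878035), np.float64(277.0297171483649), np.float64(545.6841984142698)) A lid (np.float64(306.2389665225393), np.float64(318.07256320007707), np.float64(586.3223839874925)) A bot (np.float64(305.1612028921789), np.float64(349.8757747129831), np.float64(622.4631897827965))
[[-0.0, -0.95, -0.3, 402.94], [1.0, -0.0, 0.0, 304.08], [-0.0, -0.3, 0.95, 309.68], [0.0, 0.0, 0.0, 1.0]] 325.19226210127806 280.3467655363742 210.70239037652732
wrist: TCP (np.float64(279.3753865388867), np.float64(241.12259643891977)) lid (np.float64(279.49184279014247), np.float64(212.3628811769522)) green (np.float64(282.34047272921237), np.float64(92.68478448437004))
(np.float64(516.9236236514317), np.float64(339.40718284552764), np.float64(998.4331614100367))
(np.float64(422.3026068813998), np.float64(89.18234544519271), np.float64(1199.7577560859552))
[[480.3 311.6 198.7]
 [476.  316.5 214. ]
 [468.8 352.7 255.5]
 [477.2 353.7 281.6]]
[[ 263.6 -504.3  255.8]
 [ 294.9 -600.5  251.3]
 [ 261.4 -503.6  272.3]
 [ 277.5 -520.8  311.1]]
 t6.30 pos [479.1 302.6 148.7] F [ 0.28 -0.48 -0.38] gap-0.3
```

Run:
```python
from h import *
V,U=np.mgrid[0:420,0:560]
for nm,xy,t in(('s2',[479,303],149),('side0',[281,-558],193),('t1',[479,303],129.2)):
    c=load(nm);P=px(c,U,V);m=(c['range_z']>0)&(np.hypot(P[...,0]-xy[0],P[...,1]-xy[1])<70)&(P[...,2]>90)&(P[...,2]<450)
    q=P[m];print(nm,len(q),'zmin',np.percentile(q[:,2],[0,1,3]).round(1),'TCP z',t);k=q[np.argsort(q[:,2])[:40]]
    print(k.mean(0).round(1),k.min(0).round(1),k.max(0).round(1)); 
c=snap('wrist','w2')
s=load('s2')['image'];cv2.imwrite('pics/c4.png',cv2.resize(s[120:280,240:400],None,fx=3.5,fy=3.5))
P=px(c,U,V)
```

```text
s2 12557 zmin [184.8 200.2 235.6] TCP z 149
[478.2 310.2 188.8] [467.9 297.3 184.8] [489.7 315.1 192.5]
side0 1914 zmin [242.5 246.2 252.7] TCP z 193
[ 281.7 -555.6  245.9] [ 249.6 -602.6  242.5] [ 312.6 -505.7  249.7]
t1 657 zmin [181.9 230.8 242.8] TCP z 129.2
[474.1 258.  236.6] [464.  233.3 181.9] [495.6 272.2 246.7]
```

View pics/c4.png

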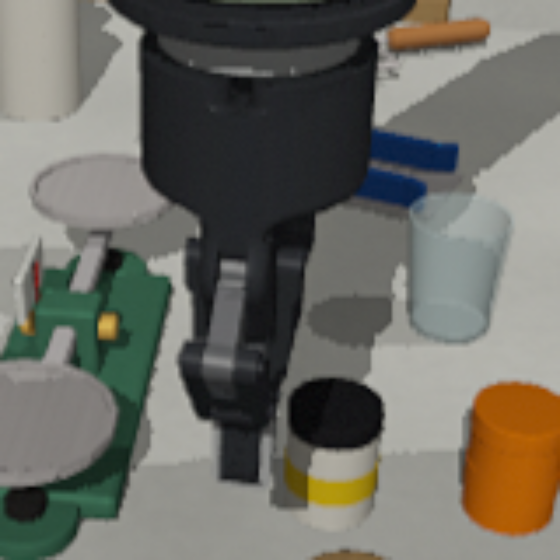

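View pics/w2.png

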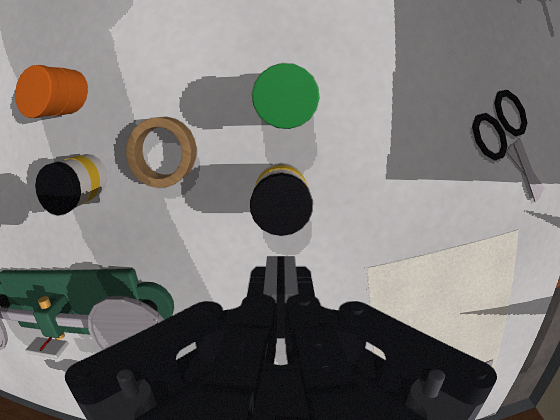

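The camera depth puts the shut fingertips at z≈186 while the state reports TCP z=148.7. At the start it was 244 against 206. So the real finger ends are about 38 mm above the reported TCP, with x and y agreeing. I'll correct for this and retry.

```bash
cat >> h.py <<'E'
DZ=38.
def p3(xy,z): return [float(xy[0]),float(xy[1]),float(z)-DZ]   # z = true fingertip height (shut)
E
python3 - <<'E'
from h import *
open_gripper()
g=movel(p3(A,32),max_speed=180,guard=8); st('down %s'%g)
clamp(); st('clamped')
movel(p3(A,42),max_speed=60); wait(0.15); st('lifted')
movel(p3(A,140),max_speed=200); st()
snap('side','s3')
V,U=np.mgrid[0:420,0:560];s=load('s3');P=px(s,U,V);m=(s['range_z']>0)&(np.hypot(P[...,0]-479,P[...,1]-303)<60)&(P[...,2]>60)&(P[...,2]<250)
print('zmin pot',np.percentile(P[m][:,2],[0,1,2]))
E
```

```text
down False t8.15 pos [480.2 303.3  -5.1] F [0.54 0.16 0.46] gap85.1
clamped t8.57 pos [480.1 303.1  -5.1] F [-2.74 -1.52 11.48] gap50.4
lifted t9.04 pos [479.6 302.9   3.8] F [-0.16  0.   -3.2 ] gap50.3
 t9.68 pos [479.2 302.7 101.1] F [-0.4  -0.   -4.13] gap50.3
zmin pot [104.37418769 105.82489414 107.66127447]
```

View pics/s3.png

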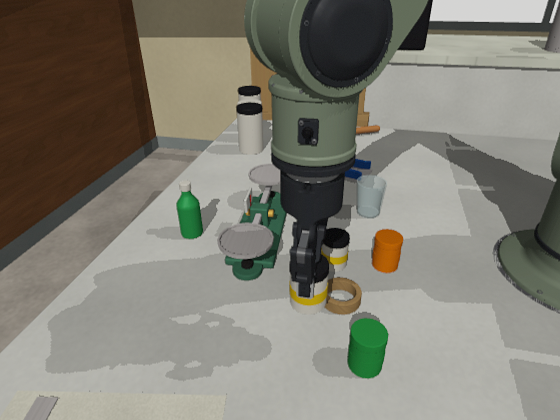

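Run:
```python
from h import *
movep(p3(PP,140),R(1.5708)); wait(0.1); st('over P')
movel(p3(PP,112),max_speed=100); movel(p3(PP,109),max_speed=20); wait(0.4); st('on pan')
open_gripper(); st('open')
movel(p3(PP,170),max_speed=200); st('up')
snap('side','s4');snap('top','t4')
V,U=np.mgrid[0:420,0:560]
for nm in('s4','t4'):
  c=load(nm);P=px(c,U,V)
  for l,xy in(('P',PP),('Q',PQ)):
    m=(c['range_z']>0)&(np.hypot(P[...,0]-xy[0],P[...,1]-xy[1])<50)&(P[...,2]<145); print(nm,l,np.percentile(P[m][:,2],[5,25,50,75,95]).round(1))
```

```text
over P t10.71 pos [624.8 141.3 101.5] F [ 0.33  1.07 -3.  ] gap50.1
on pan t11.84 pos [625.5 140.3  71.1] F [ 0.18 -0.23 -3.74] gap50.4
open t12.29 pos [625.5 140.3  71.1] F [0.37 0.18 0.09] gap85.3
up t12.75 pos [625.6 140.4 132.7] F [-0.42 -0.45 -0.37] gap85.3
s4 P [ -2.8  10.   55.6  94.8 125.7]
s4 Q [-1.6 16.  90.2 91.2 92.8]
t4 P [18.5 55.9 57.5 59.3 93.9]
t4 Q [15.7 91.3 93.1 94.7 97.3]
```

View pics/s4.png

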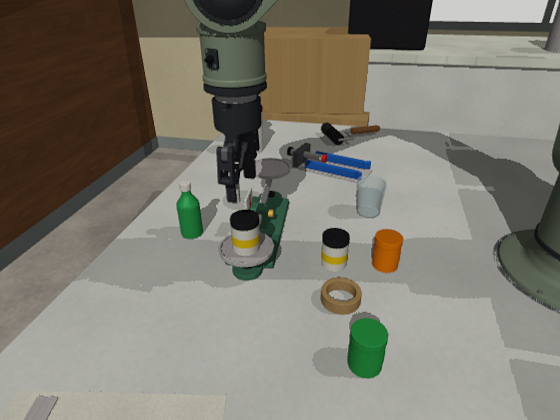

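Run:
```python
from h import *
movep(p3(B,150),R(1.05)); st('over B')
movel(p3(B,32),max_speed=180,guard=8); wait(0.3); st('down')
clamp(); st('clamped')
movel(p3(B,42),max_speed=60); wait(0.15); s=st('lifted')
fz=[read_state()['ft_force'][2] for _ in range(3)];print(fz)
movel(p3(B,170),max_speed=250); st()
movep(p3(PQ,160),R(1.2)); wait(0.1); s=st('over Q'); print(np.round(s['qpos'],2))
movel(p3(PQ,129),max_speed=100); g=movel(p3(PQ,125.5),max_speed=15,guard=3); wait(0.3); st('on pan %s'%g)
snap('side','s5')
```

```text
over B t13.58 pos [462.5  79.7 112. ] F [-0.14 -0.84  0.64] gap85.2
down t14.69 pos [462.6  79.6  -5.4] F [-0.23  1.36  0.1 ] gap85.3
clamped t15.11 pos [462.3  79.5  -5.6] F [-2.69 -0.54 11.95] gap50.7
lifted t15.57 pos [462.1  79.5   3.9] F [ 0.05 -0.67 -2.44] gap51.0
[np.float64(-2.437522717641887), np.float64(-2.437522717641887), np.float64(-2.437522717641887)]
 t16.23 pos [461.7  79.5 131.1] F [ 0.23 -1.17 -2.06] gap50.4
over Q t17.45 pos [ 651.8 -136.3  122. ] F [ 0.19  0.35 -2.15] gap50.2
[ 0.01  0.67  0.17  1.55 -0.13  0.93  1.42]
on pan False t18.59 pos [ 652.1 -138.3   87.6] F [ 0.32 -0.27 -1.88] gap50.3
```

View pics/s5.png

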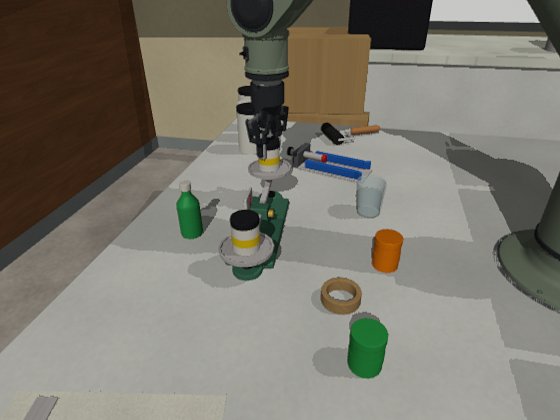

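B hangs at Q with its full weight still on the wrist, so it isn't bearing on the pan yet. I'll lower a little further.

Run:
```python
from h import *
for z in(124.5,123.5,122.5):
    g=movel(p3(PQ,z),max_speed=10,guard=1.5); wait(0.15); s=st('z%.1f %s'%(z,g))
    if s['ft_force'][2]>-1.0: break
snap('side','s6')
cv2.imwrite('pics/c6.png',cv2.resize(load('s6')['image'][100:290,190:330],None,fx=3.1,fy=3.1))
```

```text
z124.5 False t19.04 pos [ 652.1 -138.3   86.6] F [ 1.19 -0.1  -0.17] gap50.6
```

View pics/c6.png

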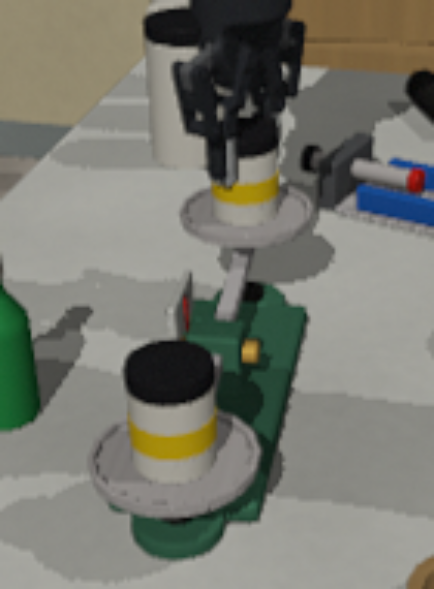

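The pot now rests on pan Q and the wrist carries almost none of its weight. I'll release it and let the beam tip.

Run:
```python
from h import *
open_gripper(); 
movel(p3(PQ,200),max_speed=250); st('up'); wait(2.3)
snap('side','s7');snap('top','t7'); st()
V,U=np.mgrid[0:420,0:560]
for nm in('t7','s7'):
  c=load(nm);P=px(c,U,V)
  for l,xy in(('P',PP),('Q',PQ)):
    d=np.hypot(P[...,0]-xy[0],P[...,1]-xy[1]);ok=c['range_z']>0
    m=ok&(d<49)&(d>34)&(P[...,2]<110)&(P[...,2]>40)
    m2=ok&(d<32)&(P[...,2]>115)&(P[...,2]<172); q=P[m2]
    (x,y),r=cv2.minEnclosingCircle(q[:,:2].astype(np.float32)) if len(q) else ((0,0),0)
    print(nm,l,'pan z',np.median(P[m][:,2]).round(1),'lid z',np.percentile(q[:,2],[10,50,90]).round(1) if len(q) else None,len(q),q.mean(0).round(1),round(x,1),round(y,1),round(r,1))
cv2.imwrite('pics/c7.png',cv2.resize(load('s7')['image'][100:290,190:330],None,fx=3.1,fy=3.1))
```

```text
up t19.98 pos [ 652.3 -138.4  163. ] F [-0.13  0.36 -0.64] gap85.3
 t22.38 pos [ 652.  -138.3  162. ] F [-0.21  0.48 -0.47] gap85.0
t7 P pan z 57.5 lid z [124.1 127.4 130.1] 385 [623.9 138.2 127.2] 624.9 138.6 26.6
t7 Q pan z 91.9 lid z None 0 [nan nan nan] 0 0 0
s7 P pan z 55.3 lid z [118.7 125.3 126.3] 491 [622.9 146.8 124. ] 624.5 142.1 27.2
s7 Q pan z 89.4 lid z [121.4 146.1 160. ] 519 [ 648.4 -123.   143.6] 651.8 -136.0 27.4<stdin>:13: RuntimeWarning: Mean of empty slice.
  ret = um.true_divide(
```

View pics/c7.png

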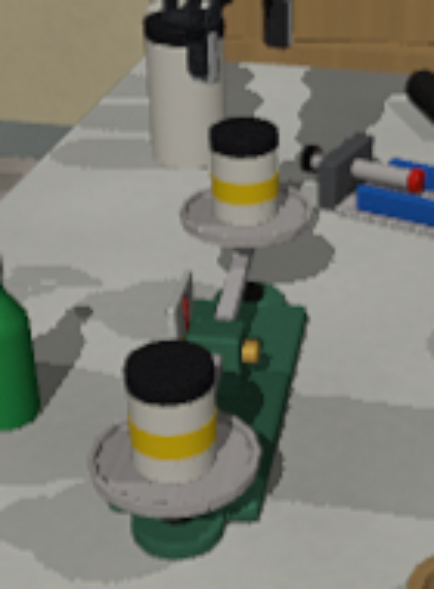

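View pics/t7.png

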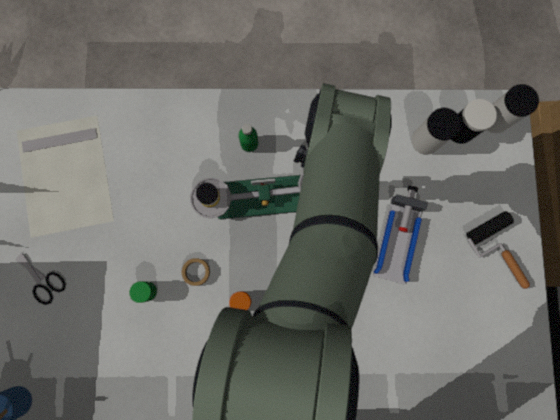

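The beam stayed down on P: pan P is at about 58 mm and pan Q at about 92 mm, more than 2 s after release. So pot A on pan_p is heavier, which agrees with the wrist reading (about 3.6 N against 2.2 N). Now I'll fetch pot A.

Run:
```python
from h import *
C=np.array([624.9,140.3])
movep(p3(C,190),R(1.297)); wait(0.05); st('over P')
movel(p3(C,91),max_speed=150,guard=5); wait(0.35); st('down')
clamp(); st('clamped')
g=movel(p3(C,100),max_speed=25); st('lift')
movel(p3(C,150),max_speed=60); movel(p3(C,200),max_speed=200);st('up')
snap('side','s8')
```

```text
over P t23.52 pos [625.5 138.  152.2] F [-0.23 -0.22 -0.24] gap85.5
down t24.68 pos [625.1 140.4  53.5] F [ 0.39 -0.25  0.06] gap85.2
clamped t25.09 pos [624.8 140.2  53. ] F [-0.88 -0.98  2.5 ] gap51.5
lift t25.60 pos [624.9 140.6  62.1] F [-0.22  0.15 -1.75] gap51.2
up t26.98 pos [624.9 140.4 162. ] F [-0.31  0.06 -5.08] gap51.0
```

View pics/s8.png

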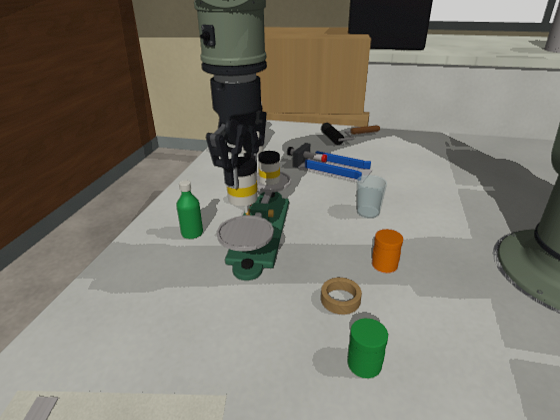

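Run:
```python
from h import *
S=BO+25*bd
movep(p3(S,190),R(ba+np.pi/2)); wait(0.1); s=st('over bay');print(np.round(s['qpos'],2))
movel(p3(S,85),max_speed=150); wait(0.2); st()
for n in('side','top','wrist'): snap(n,n[0]+'9')
V,U=np.mgrid[0:420,0:560]
for nm in('s9','t9'):
    c=load(nm);P=px(c,U,V);L=np.stack([(P[...,:2]-BO)@bd,(P[...,:2]-BO)@bn,P[...,2]],-1);ok=c['range_z']>0
    m=ok&(np.hypot(L[...,0]-25,L[...,1])<45)&(L[...,2]>40)&(L[...,2]<95);q=L[m];print(nm,len(q),'pot zmin',np.percentile(q[:,2],[0,1,2,98]).round(1),'lat',q[:,1].min().round(1),q[:,1].max().round(1))
cv2.imwrite('pics/c9.png',cv2.resize(load('s9')['image'][60:230,250:420],None,fx=3.4,fy=3.4))
```

```text
over bay t28.98 pos [ 457.5 -336.3  151.9] F [-0.27 -0.69 -4.22] gap51.3
[ 0.34  0.49  0.27  1.81 -0.17  0.86  1.98]
 t30.02 pos [ 457.2 -337.4   47.8] F [-1.31 -0.33 -3.7 ] gap51.2
s9 272 pot zmin [48.1 48.9 49.4 93.4] lat -7.7 38.9
t9 48 pot zmin [54.  54.1 54.3 94.2] lat -4.4 24.4
```

View pics/c9.png

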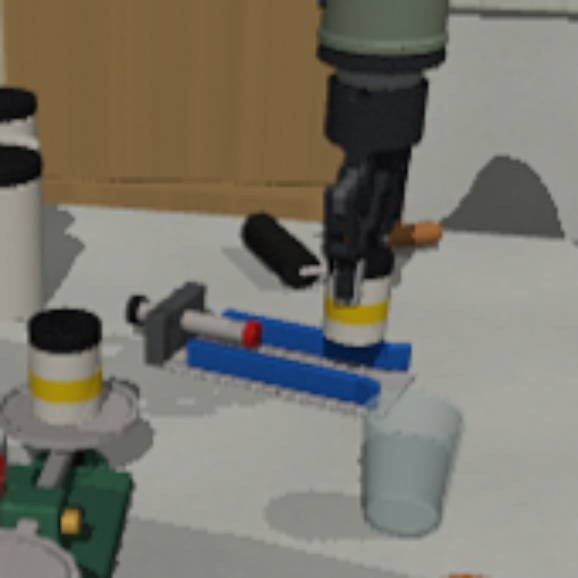

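View pics/w9.png

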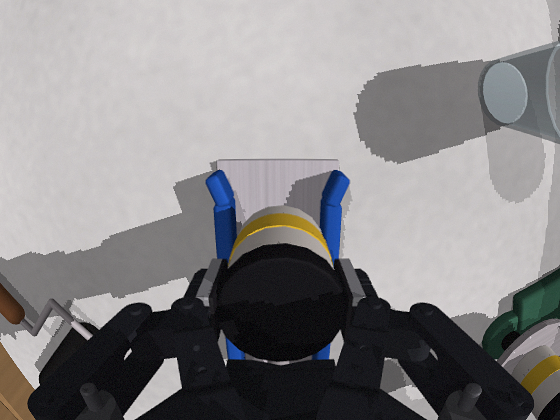

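View pics/t9.png

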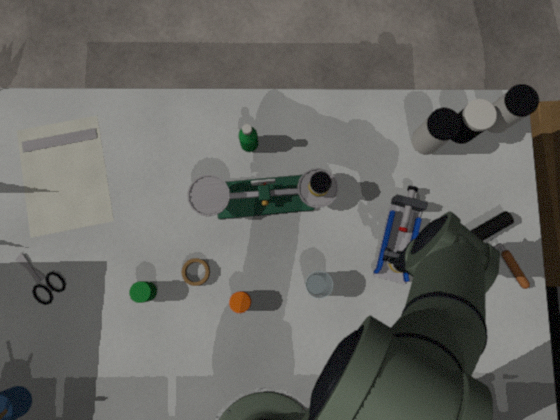

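```bash
python3 - <<'E'
from h import *
c=load('w9');im=c['image'].astype(int);V,U=np.mgrid[0:420,0:560]
dx=(U-c['cx'])/c['fx'];dy=(V-c['cy'])/c['fy'];th=np.hypot(dx,dy)+1e-9
X=np.tan(th)*dx/th;Y=np.tan(th)*dy/th;r=c['range_z']
T=c['cam_to_world'];P=np.stack([X*r,-Y*r,-r],-1)@T[:3,:3].T+T[:3,3]
L=np.stack([(P[...,:2]-BO)@bd,(P[...,:2]-BO)@bn,P[...,2]],-1)
for s in(1,-1):
    m=(r>0)&(L[...,0]>8)&(L[...,0]<60)&(abs(L[...,1]-36*s)<13)&(abs(L[...,2]-31)<4)&(im[...,0]-im[...,2]>50)
    q=L[m];print(s,len(q),'lat',np.percentile(q[:,1],[2,50,98]).round(1),'z',np.median(q[:,2]).round(1),'slope',np.polyfit(q[:,0],q[:,1],1)[0].round(3),'x',q[:,0].min().round(1),q[:,0].max().round(1))
m=(r>0)&(L[...,2]<20)&(L[...,2]>3.5)&(abs(L[...,1])<28)&(L[...,0]<0)&(L[...,0]>-40);q=L[m];print('plate z',np.median(q[:,2]).round(1),'xmin',np.percentile(q[:,0],[1,3]).round(1))
m=(r>0)&(V<262)&(V>190)&(U>215)&(U<345)&(L[...,2]>40)&(L[...,2]<110);q=L[m];print('pot n',len(q),'z',np.percentile(q[:,2],[1,50,99]).round(1),'lat',np.percentile(q[:,1],[1,99]).round(1),'x',q[:,0].min().round(1),q[:,0].max().round(1))
E
cp pics/w9.png /tmp; python3 -c "
import cv2;i=cv2.imread('pics/w9.png');cv2.imwrite('pics/c10.png',cv2.resize(i[150:350,180:380],None,fx=3,fy=3,interpolation=cv2.INTER_CUBIC))"
```

```text
1 786 lat [29.2 35.1 40.2] z 30.2 slope 0.082 x 8.0 49.9
-1 845 lat [-42.5 -36.9 -31.9] z 30.4 slope -0.023 x 8.1 45.9
plate z 5.6 xmin [-17.4 -17.3]
pot n 3443 z [ 53.   86.9 109.7] lat [-25.1  26.6] x -0.2 19.7
```

View pics/c10.png

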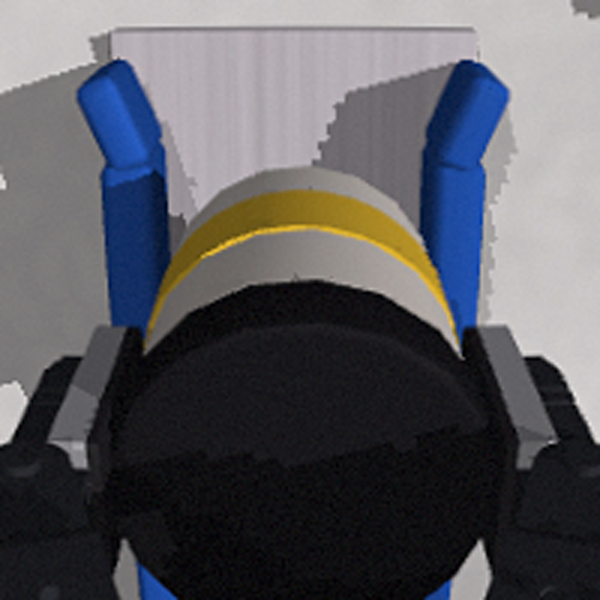

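Measured in the wrist view, the pot sits about 1.7 mm left of the rail centre, so I'll shift it and set it down.

```bash
cat >> h.py <<'E'
def bay(x,y=-1.6): return BO+x*bd+y*bn
RB=R(ba+np.pi/2)
E
python3 - <<'E'
from h import *
movel(p3(bay(25),48),max_speed=100); wait(0.1); st('pre')
g=movel(p3(bay(25),37.5),max_speed=15,guard=2.5); wait(0.2); st('down %s'%g)
snap('side','s10'); 
cv2.imwrite('pics/c11.png',cv2.resize(load('s10')['image'][60:230,250:420],None,fx=3.4,fy=3.4))
E
```

```text
pre t30.79 pos [ 456.6 -338.9   10.5] F [-0.19  0.55 -3.64] gap51.6
down True t31.52 pos [ 456.4 -338.8    2.6] F [ 0.33 -0.51  7.66] gap51.0
```

View pics/c11.png

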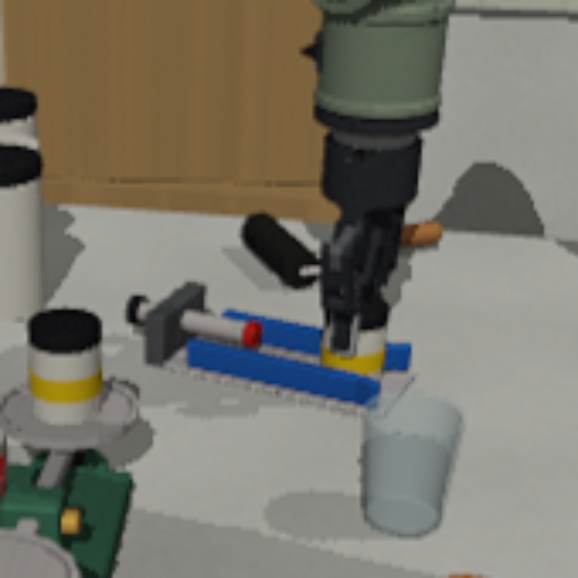

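The pot is on the bay floor: contact came at a computed underside height of about 7 mm, and it sits between the rails in the view. I'll release it, go behind it and close the fingers.

Run:
```python
from h import *
open_gripper()
s=st('open')
movel(p3(bay(25),110),max_speed=200)
clamp()
movel(p3(bay(-30),100),max_speed=200); wait(0.1); st('behind')
for n in('wrist','side','top'): snap(n,n[0]+'11')
V,U=np.mgrid[0:420,0:560]
for nm in('s11','t11'):
    c=load(nm);P=px(c,U,V);L=np.stack([(P[...,:2]-BO)@bd,(P[...,:2]-BO)@bn,P[...,2]],-1);ok=c['range_z']>0
    m=ok&(np.hypot(L[...,0]-25,L[...,1])<45)&(abs(L[...,2]-75)<7);q=L[m]
    if len(q)>5:
        (x,y),r=cv2.minEnclosingCircle(q[:,:2].astype(np.float32)); print(nm,len(q),'lid z',np.median(q[:,2]).round(1),round(x,1),round(y,1),round(r,1))
cv2.imwrite('pics/c12.png',cv2.resize(load('s11')['image'][60:230,250:420],None,fx=3.4,fy=3.4))
```

```text
open t32.01 pos [ 455.9 -338.3    2.1] F [-0.71  0.21 -0.29] gap85.4
behind t33.81 pos [ 404.1 -324.    62.2] F [ 0.1   0.23 -0.18] gap0.2
s11 146 lid z 73.5 26.8 0.9 28.5
t11 333 lid z 76.5 25.4 -1.9 27.0
```

View pics/c12.png

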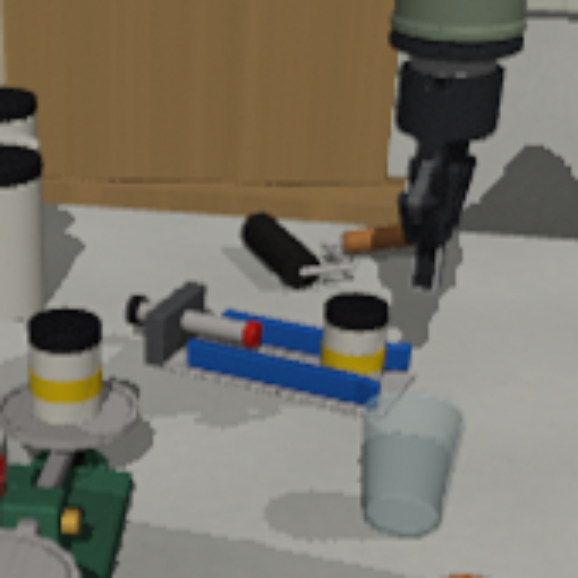

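View pics/w11.png

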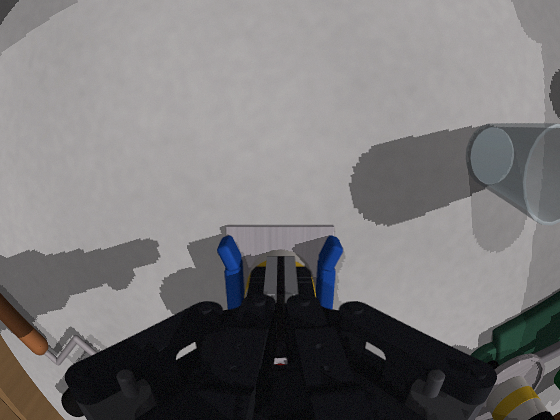

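The pot stands in the bay with its lid at about 76 mm. Pushing from behind would touch with the wide knuckles, above the tip, and could tilt the pot. So I'll regrip it across the bay, take most of the load off the floor, and slide and press it while held.

Run:
```python
from h import *
open_gripper()
movel(p3(bay(25),110),max_speed=200)
movel(p3(bay(25),38),max_speed=150,guard=6); wait(0.35); st('down')
clamp(); s=st('clamped'); z=38
for i in range(6):
    if s['ft_force'][2]<0.5: break
    z+=0.25; movel(p3(bay(25),z),max_speed=10); wait(0.1); s=st('z%.2f'%z)
```

```text
down t36.16 pos [ 456.6 -338.8    0.5] F [-0.73 -0.45  0.17] gap85.3
clamped t36.58 pos [ 4.564e+02 -3.388e+02  4.000e-01] F [-2.65  0.62  8.58] gap51.4
z38.25 t36.92 pos [ 456.4 -338.8    0.5] F [-1.04  1.05  6.48] gap51.3
z38.50 t37.27 pos [ 456.3 -338.8    0.5] F [-0.47 -0.15  2.21] gap51.5
z38.75 t37.62 pos [ 456.2 -338.5    0.6] F [ 0.39  0.07 -3.65] gap51.3
```

Run:
```python
from h import *
z=38.65
def f(): 
    s=read_state(); return s, float(s['ft_force'][:2]@bd)
def pr(l):
    s,a=f(); d=np.array(s['eef_pos'][:2])-BO; print(l,'t%.2f bx%.2f by%.2f z%.1f Fb%.2f F%s'%(s['time'],d@bd,d@bn,s['eef_pos'][2],a,np.round(s['ft_force'],1)))
g=movel(p3(bay(75),z),max_speed=40,guard=6); wait(0.15); pr('75 %s'%g)
if not g:
    g=movel(p3(bay(84),z),max_speed=14,guard=4); wait(0.1); pr('84 %s'%g)
    if not g:
        g=movel(p3(bay(98),z),max_speed=4,guard=4); pr('stop %s'%g); wait(0.1); pr('')
```

```text
75 False t39.17 bx74.88 by-1.64 z0.7 Fb0.31 F[ 0.4  0.3 -3.1]
84 False t40.07 bx83.90 by-1.65 z0.7 Fb-0.42 F[-0.3  0.5 -4.4]
stop True t42.08 bx91.77 by-1.62 z0.5 Fb-1.09 F[-1.3 -0.7  8. ]
 t42.18 bx91.79 by-1.66 z0.5 Fb-0.38 F[-0.5 -0.2  8.3]
```

Run:
```python
from h import *
snap('side','s12');st()
cv2.imwrite('pics/c13.png',cv2.resize(load('s12')['image'][80:220,250:400],None,fx=4,fy=4,interpolation=cv2.INTER_CUBIC))
snap('top','t12');cv2.imwrite('pics/c14.png',cv2.resize(load('t12')['image'][170:300,350:470],None,fx=4.6,fy=4.6,interpolation=cv2.INTER_CUBIC))
```

```text
t42.23 pos [ 5.206e+02 -3.568e+02  5.000e-01] F [-1.39  0.56  7.92] gap51.3
```

View pics/c13.png

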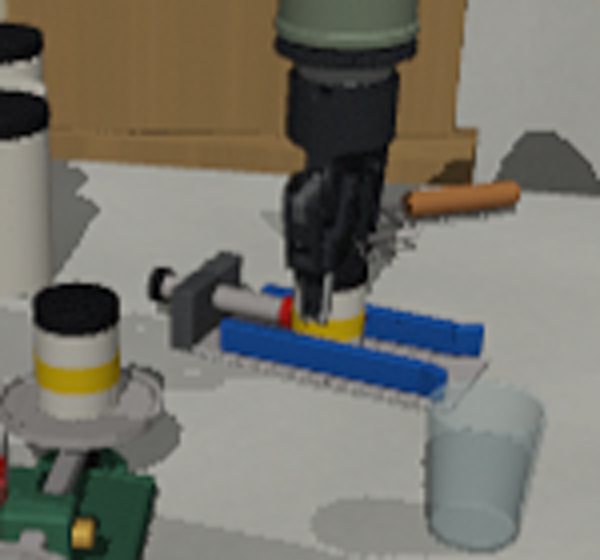

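View pics/c14.png

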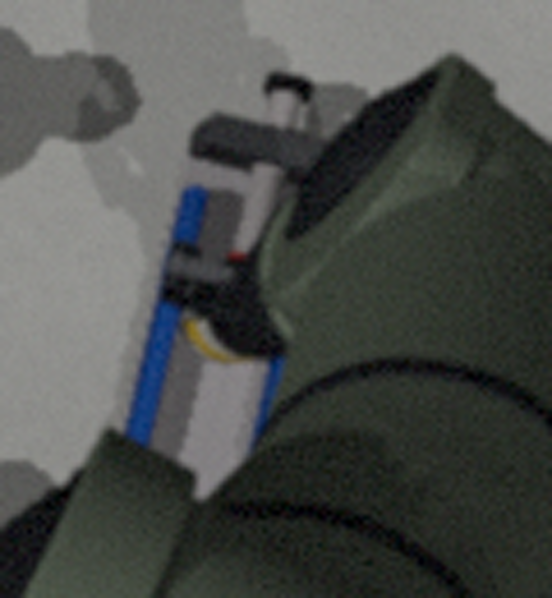

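The pot has reached the tip. The force that tripped the guard is vertical (the pot bearing on the floor), not along the bay. I'll ease up by a fraction of a millimetre and press on slowly.

```bash
cat >> h.py <<'E'
def f(): 
    s=read_state(); return s, float(np.array(s['ft_force'][:2])@bd)
def pr(l):
    s,a=f(); d=np.array(s['eef_pos'][:2])-BO; print(l,'t%.2f bx%.2f by%.2f z%.2f Fb%.2f F%s tq%s'%(s['time'],d@bd,d@bn,s['eef_pos'][2],a,np.round(s['ft_force'],1),np.round(s['torque'],2)));return s,a
E
python3 - <<'E'
from h import *
s,a=pr('0'); bx=(np.array(s['eef_pos'][:2])-BO)@bd
z=s['eef_pos'][2]+38
for i in range(4):
    z+=0.25; movel(p3(bay(bx),z),max_speed=10); wait(0.1); s,a=pr('z%.2f'%z)
    if s['ft_force'][2]<1.5: break
for i in range(8):
    bx+=0.3; movel(p3(bay(bx),z),max_speed=4); wait(0.05); s,a=pr('bx%.2f'%bx)
    if a<-4 or s['ft_force'][2]>9: break
E
```

```text
0 t42.28 bx91.78 by-1.63 z0.46 Fb-1.53 F[-1.6  0.1  7.7] tq[0.19 0.08 0.03]
z38.71 t42.66 bx91.52 by-1.59 z0.58 Fb-3.01 F[-2.9  0.9 -0.8] tq[0.2  0.57 0.01]
bx92.08 t42.96 bx91.75 by-1.58 z0.61 Fb-5.13 F[-4.8  1.9  0.2] tq[0.4  1.07 0.08]
```

Run:
```python
from h import *
bx=92.08; z=38.71
for i in range(14):
    s,a=pr('bx%.2f'%bx)
    if a<-9.3: break
    bx+=0.25 if a>-7.5 else 0.12
    movel(p3(bay(bx),z),max_speed=4); wait(0.12)
```

```text
bx92.08 t42.96 bx91.75 by-1.58 z0.61 Fb-5.13 F[-4.8  1.9  0.2] tq[0.4  1.07 0.08]
bx92.33 t43.33 bx91.91 by-1.59 z0.62 Fb-6.48 F[-6.1  2.2  1.2] tq[0.42 1.21 0.04]
bx92.58 t43.69 bx91.96 by-1.59 z0.64 Fb-6.87 F[-6.7  1.5  2.1] tq[0.58 1.44 0.04]
bx92.83 t44.06 bx92.07 by-1.60 z0.64 Fb-8.33 F[-7.8  3.1  3.3] tq[0.65 1.68 0.08]
bx92.95 t44.42 bx92.11 by-1.63 z0.66 Fb-8.49 F[-7.9  3.3  3.6] tq[ 0.65  1.75 -0.01]
bx93.07 t44.79 bx92.13 by-1.62 z0.66 Fb-9.72 F[-9.3  2.8  5.6] tq[0.71 1.95 0.06]
```

Run:
```python
from h import *
bx=93.07; z=38.71
for i in range(4):
    bx+=0.15
    movel(p3(bay(bx),z),max_speed=4); wait(0.12); s,a=pr('bx%.2f'%bx)
    if a<-10.8: break
for i in range(4): wait(0.2); pr('hold')
snap('side','s13')
cv2.imwrite('pics/c15.png',cv2.resize(load('s13')['image'][80:220,250:400],None,fx=4,fy=4,interpolation=cv2.INTER_CUBIC))
```

```text
bx93.22 t45.16 bx92.14 by-1.61 z0.66 Fb-10.68 F[-9.9  4.3  6.6] tq[0.79 2.06 0.09]
bx93.37 t45.52 bx92.23 by-1.57 z0.68 Fb-10.73 F[-10.1   3.8   7. ] tq[0.91 2.24 0.05]
bx93.52 t45.89 bx92.30 by-1.62 z0.67 Fb-11.90 F[-11.1   4.6   6.7] tq[0.93 2.25 0.02]
hold t46.09 bx92.32 by-1.60 z0.67 Fb-12.27 F[-11.4   4.9   6.7] tq[0.95 2.29 0.08]
hold t46.29 bx92.30 by-1.60 z0.68 Fb-10.80 F[-10.2   3.5   6.3] tq[1.   2.28 0.05]
hold t46.49 bx92.27 by-1.63 z0.65 Fb-11.09 F[-10.4   3.9   6.8] tq[0.97 2.32 0.07]
hold t46.69 bx92.28 by-1.61 z0.65 Fb-10.63 F[-10.    3.8   6.8] tq[0.94 2.32 0.06]
```

View pics/c15.png

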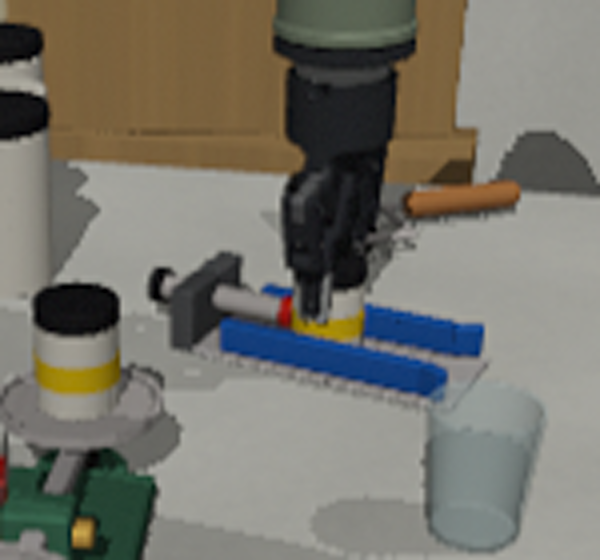

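The press reads 10.6 to 12.3 N along the bay and has held for over 1 s. I'll relax, release and back off.

Run:
```python
from h import *
bx=93.52; z=38.71
for i in range(5):
    bx-=0.35
    movel(p3(bay(bx),z),max_speed=6); wait(0.1); s,a=pr('bx%.2f'%bx)
    if a>-4: break
open_gripper(); wait(0.1); pr('open')
movel(p3(bay(bx),120),max_speed=120); st('up')
snap('wrist','w14')
movel(p3(bay(-20),190),max_speed=200); wait(0.1); st('away')
for n in('side','top'): snap(n,n[0]+'14')
V,U=np.mgrid[0:420,0:560]
for nm in('s14','t14'):
    c=load(nm);P=px(c,U,V);L=np.stack([(P[...,:2]-BO)@bd,(P[...,:2]-BO)@bn,P[...,2]],-1);ok=c['range_z']>0
    m=ok&(np.hypot(L[...,0]-92,L[...,1])<40)&(abs(L[...,2]-75)<7);q=L[m]
    if len(q)>5:
        (x,y),r=cv2.minEnclosingCircle(q[:,:2].astype(np.float32)); k=np.linalg.lstsq(np.c_[q[:,:2],np.ones(len(q))],q[:,2],rcond=None)[0]
        print(nm,len(q),'lid z',np.median(q[:,2]).round(1),round(x,1),round(y,1),round(r,1),'tilt',k[:2].round(3))
cv2.imwrite('pics/c16.png',cv2.resize(load('s14')['image'][80:220,250:400],None,fx=4,fy=4,interpolation=cv2.INTER_CUBIC))
cv2.imwrite('pics/c17.png',cv2.resize(load('t14')['image'][170:300,350:470],None,fx=4.6,fy=4.6,interpolation=cv2.INTER_CUBIC))
```

```text
bx93.17 t47.09 bx92.22 by-1.58 z0.66 Fb-9.59 F[-8.9  3.9  5.2] tq[0.74 1.92 0.06]
bx92.82 t47.44 bx92.13 by-1.62 z0.60 Fb-7.52 F[-7.2  2.3  2.8] tq[0.6  1.5  0.06]
bx92.47 t47.79 bx92.10 by-1.56 z0.62 Fb-5.68 F[-5.4  1.9  0.9] tq[0.39 1.12 0.02]
bx92.12 t48.14 bx91.99 by-1.59 z0.62 Fb-5.83 F[-5.5  2.1 -2.1] tq[0.36 0.96 0.01]
bx91.77 t48.49 bx91.81 by-1.56 z0.63 Fb-2.72 F[-2.6  0.6 -3.8] tq[ 0.15  0.7  -0.04]
open t49.03 bx91.87 by-1.62 z0.80 Fb0.37 F[ 0.3 -0.3 -0.1] tq[-0.04  0.04  0.  ]
up t49.86 pos [ 520.3 -356.5   81.4] F [-0.42  0.78  0.14] gap85.3
away t50.82 pos [ 413.6 -326.4  151.2] F [-0.18 -0.45  0.98] gap85.1
s14 132 lid z 73.2 91.1 -0.0 31.6 tilt [-0.001 -0.042]
t14 354 lid z 76.2 92.0 -1.0 27.2 tilt [ 0.002 -0.022]
```

View pics/c16.png

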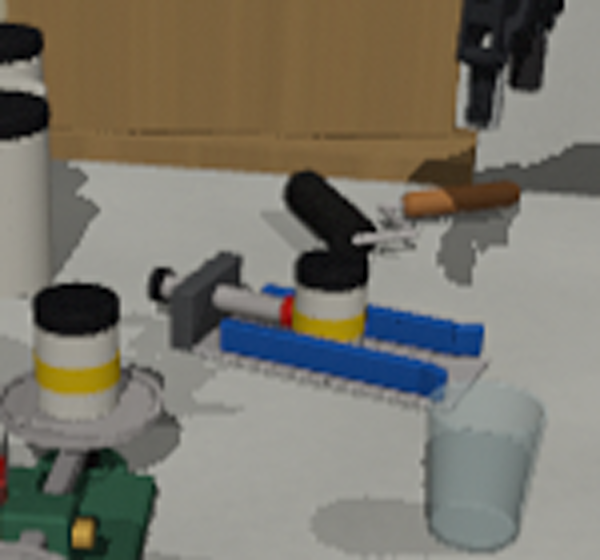

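View pics/c17.png

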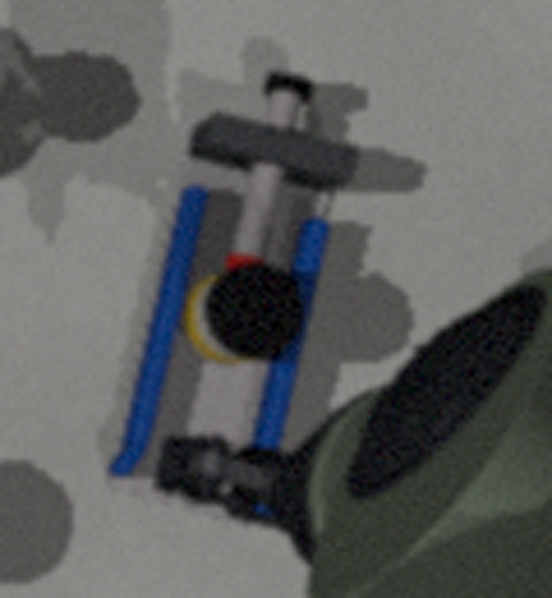

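View pics/s14.png

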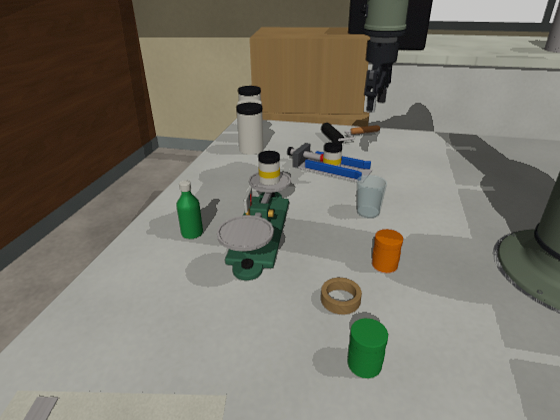

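View pics/t14.png

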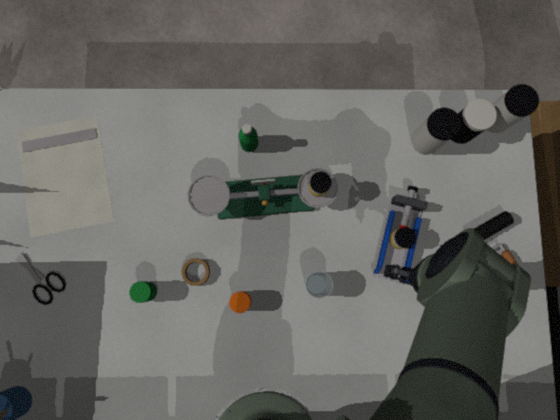

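Run:
```python
from h import *
wait(0.2); st('end'); print(finish_job())
```

```text
end t51.12 pos [ 413.1 -326.5  151.7] F [-0.04  0.18  0.13] gap85.0
the job is handed in; nothing more can be done
None
```

The job is handed in at 51 s. I weighed the two pots and pressed the heavier one home against the red tip. It has been released, and the lighter pot is still standing on its pan.

- **Weighing:** The pot that started at about (480, 303) went on pan_p and the other on pan_q. More than 2 s after letting go of both, pan_p was down at about 58 mm and pan_q up at about 92 mm, so the pot on pan_p is heavier. The wrist weights agreed, at about 3.6 N against 2.2 N.
- **Bay:** I set the heavier pot between the rails and slid it, still gripped, until it met the tip. I then pressed it in small steps. The wrist read 10.6 to 12.3 N along the bay for over a second, and it never read more than 12.3 N along the bay.
- **Last check:** After release and withdrawal, the pot stands upright with its lid at about 76 mm and touching the tip. The bystanders and look-alikes look unmoved, and the arm is clear of everything.

**What went wrong or disagreed:**
- **Missed first grasp:** The real fingertips sit about 38 mm above the reported TCP, so the first grasp closed on air. It touched nothing, and I corrected for the offset afterwards.
- **Floor contact at the tip:** The guard tripped on an upward floor force (about 8 N) rather than on the tip. I eased up slightly before pressing.
- **Tip force is estimated:** The pot leaned on the floor during the press, so the true force on the tip is inferred. I put it at about 10 to 12 N.

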